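Unlatch the wooden box and hold it level above the shelf

ROBOT

A 6-joint arm with a two-finger parallel gripper is mounted at the origin on the work surface. World frame = base frame: x ahead of the robot, y to its left, z up, the work surface at z = 0. Lengths are in m, angles in rad, forces in N, time in s.
With the tool pointing down it reaches from about 0.35 to 0.875 m from the base axis. Payload 15.5 kg.
Tool frame: the origin (TCP) lies midway between the tips of the shut fingers; the grasp point (between the pads) lies 19 mm behind it; z points along the fingers, y is the line along which they close (so a half turn about z gives the same grasp; the last joint's range is limited). The gripper opens to 85 mm and grips with 20 to 120 N. Pads are 22 mm wide; open, the fingers measure 114 mm over their backs; the gripper's body (76 mm by 85 mm) begins 54 mm behind the grasp point. The pads swing forward as they close: fully open they stand 13 mm farther back than shut.
Start: joints at [1.155, 0.494, 1.345, -0, 1.302, -0.096], TCP at [0.197, 0.593, 0.231] pointing down, gripper open.
Joint ranges: [-2.91, 2.91], [-0.82, 2.16], [0.22, 2.67], [-1.22, 4.37], [0.12, 2.79], [-3.08, 3.08]. Speed limits (rad/s): [1.89, 1.89, 2.57, 3.01, 3.01, 3.01].

INTERFACE

Orientations are given as a unit quaternion [w, x, y, z].
In Python, from plant import r, imaging gives the robot as it stands (r), with the cameras (imaging).
- The arm moves only by the tool pendant, called after "Request:" as name(argument=value, ...), one argument or row to a line, values as JSON. Schema: {"type":"object","properties":{"rows":{"type":"object","properties":{"sx":{"type":"array","items":{"type":"number"},"minItems":1,"maxItems":12},"sy":{"type":"array","items":{"type":"number"},"minItems":1,"maxItems":12},"sz":{"type":"array","items":{"type":"number"},"minItems":1,"maxItems":12},"yaw":{"type":"array","items":{"type":"number"},"minItems":1,"maxItems":12},"aperture":{"type":"array","items":{"type":"number"},"minItems":1,"maxItems":12}},"additionalProperties":false,"required":["sx","sy","sz","yaw","aperture"]},"only":{"type":"string"},"quiet":{"type":"boolean"},"lines":{"type":"string"}},"required":["rows"],"additionalProperties":false}. rows is an object with one list for each field, all of the same length, 1 to 12, a row being the entries at one place: sx, sy, sz (the shift in shares of 0.75 m (1.0 is 0.75 m)), yaw (a turn about the tool's z in parts of the range, where 1.0 means pi rad), aperture (the finger opening in m); each row is the pose to reach, as a shift and turn from the pose commanded when the call began, along the tool's axes at that moment; what a row does not reach only later rows make up. A row lasts 1/10 s, in which the tool goes at most 0.05 m and 0.15 rad, less where a joint would pass 70% of its speed; a pose out of reach is approached as far as the arm can. The fingers move at their own pace and stop on an object; the grip force is fixed at half the most. Time passes only in rows, so rows that do not move let the fingers close. The tool returns the time, the measured TCP pose, the force, the opening and the grip force at its end. only (a regular expression) keeps the lines of the reply that match it, lines (a string "A,B") keeps lines A to B, and quiet returns only ok. Shift and turn numbers lie between -1 and 1, and a call with a number outside is refused. Input that does not fit is refused with a message, and nothing moves.
- r.read_state(): the state, without advancing time (a new reading comes with each control period).
- imaging.snapshot(name): name is "scene" or "top" or "wrist"; returns the picture (480x640x3 uint8, red, green, blue); there is no depth.
- imaging.camera_params(name): a dict with "K" (3x3 intrinsics, pixels), "world_from_camera" (4x4, takes a point from camera to world coordinates). Camera axes: x right, y up, looking along -z (the intrinsics and any distortion apply to the point x, -y, -z); pixel columns grow to the right and rows downward; lengths in m; the calibration is good to about 2 mm. A picture is of the moment at which its call begins: read the wrist's pose just before it. camera_params takes no time and is no camera call; for the wrist camera it gives the pose at the moment of the call.
- r.hand_in(): hands the job in; it is judged then, once.
The state is a dict: "time": time; "joint_pos": joint angles; "qvel": joint speeds; "joint_efforts": joint torques, N m; "position": TCP position; "ee_rot": TCP orientation; "ft_force": force on the tool from outside, world axes, zero at the start; "wrist_torque": the same for the moment, N m; "width": finger opening in m; "grasp_force": force on a finger pad.
Only numpy, scipy, OpenCV 4.12 (cv2) and the standard library are available. Lean on these libraries where they do the work, as an engineer would, in place of code of your own. Each camera call takes 0.05 s, during which the arm holds its last target. There are 200 camera calls.

TASK

Free the small wooden box from the aluminium shelf: turn the black knob of the hold-down catch until its pointer stands at the red mark on the dial, and leave it set there. Then take the box by its top handle, lift it straight up about 10 cm off the shelf, keeping it level all the way, and finish while still holding it there, level and steady, in the gripper. Leave the padlock, latch plate, hinge and steel hook where they lie.

Things in the scene. Friction and masses are not known exactly. Their poses are not given: they have to be found in the camera images.
- shelf: Fixed narrow aluminium shelf, 170 mm deep (its x) and 660 mm long (its y). Origin on the bench under its centre, z up; its top surface is 60 mm above the origin. A fixed timber rail 45 mm wide with top 90 mm above the bench runs along its far (+x) edge, beginning 85 mm from the shelf's centre line.
- catch: Fixed foot of the rotary hold-down catch, a 50 x 50 mm plate on the shelf; origin on the shelf surface on the vertical knob axis. Its +y points along the shelf to the box, which stands with its centre 130 mm away. z up.
- knob (a joint): Angle of the catch's knob in rad about the vertical axis of catch, growing counter-clockwise seen from above. At 0 the hook bar points along catch's +y, over the box's keeper, and the pointer along -y. Starts between -0.15 and 0.15 (box locked); it turns from -0.3 to 1.7. It needs about 0.06 Nm (dry friction) and stays where it is left. Red mark lies between about 0.85 and 1.25.
- knob_grip (a point): Point on the knob axis at the height to grip, 55 mm above the shelf. The black grip is an upright bar 14 mm wide, 50 mm long and 28 mm high, from 38 to 66 mm above the shelf. The point turns with the knob: its y is along the 50 mm length and towards the hook, its x across the 14 mm. A steel hook bar, 12 mm wide, 13 to 19 mm above the shelf, reaches 73 mm from the axis on the +y side.
- pointer (a point): Tip of the knob's black pointer, 36 mm from the knob axis pointing directly away from the hook bar (a white stripe on top of the grip shows the same side), 11 mm above the shelf; turns with the knob.
- mark (a point): The red mark on the white dial (96 mm across, fixed) around the knob, 36 mm from the knob axis, at the pointer's height. The point's own -y is the direction from the axis to the mark. The knob is set when pointer coincides with it.
- box: Loose closed wooden box, 114 (x) x 104 (y) x 45 (z) mm, about 0.3 to 0.55 kg, balanced under the handle. Origin at the centre of its underside, z up. A brass keeper plate, 36 mm wide and 9 mm high, juts 22 mm from its -y side at the foot; the locked hook bar lies over it, so the box cannot be lifted until the knob is turned.
- handle (a point): Centre of the box's dark wooden handle bar, 77 mm above the box's underside. The bar is 14 mm wide (box x), 86 mm long (box y) and 12 mm high, on two brass posts 38 mm either side of its centre; 26 mm free height between bar and lid.
- padlock: Black padlock lying flat on the shelf, about 66 x 46 x 20 mm, origin under its middle. Leave alone.
- latch_plate: Grey plastic latch plate lying on the shelf, 36 x 56 x 12 mm, origin at the centre of its underside. Leave alone.
- hinge: Silver hinge lying open on the shelf, 49 x 52 x 8 mm, origin at the centre of its underside. Leave alone.
- steel_hook: Small steel hook lying on the shelf, about 60 x 52 x 8 mm, origin under its middle. Leave alone.

How it is judged:
On the way, in this order (a step that is already met when the one before it is completed fails the run):
1. the knob is turned until the pointer stands at the red mark (distance between pointer and mark below 0.005 m), for 0.3 s.
2. the box is lifted clear of the shelf, level, in the gripper (z of box in the frame of shelf above 0.12 m and angle between box's own z axis and vertical below 0.09 rad and contact force between box and the fingers above 2 N), for 0.3 s.
At the end, for the whole second after the job is handed in: The pointer is within 5 mm of the red mark; the gripper holds the box with its underside 60 to 160 mm above the shelf surface, tilted less than 0.09 rad, slower than 20 mm/s and 0.15 rad/s, nothing but the gripper carrying it (all of step 2 and distance between pointer and mark below 0.005 m and z of box in the frame of shelf below 0.22 m and linear speed of box below 0.02 m/s and angular speed of box below 0.15 rad/s and contact force between box and shelf below 0.3 N and contact force between box and catch below 0.3 N and contact force between box and padlock below 0.3 N and contact force between box and latch_plate below 0.3 N and contact force between box and hinge below 0.3 N and contact force between box and steel_hook below 0.3 N); the arm keeps its last pose, push and grip.
It fails at once if the padlock is moved more than 20 mm (distance of padlock from where it was at the start of the episode above 0.02 m).
It fails at once if the latch plate is moved more than 20 mm (distance of latch_plate from where it was at the start of the episode above 0.02 m).
It fails at once if the hinge is moved more than 20 mm (distance of hinge from where it was at the start of the episode above 0.02 m).
It fails at once if the steel hook is moved more than 20 mm (distance of steel_hook from where it was at the start of the episode above 0.02 m).
It fails at once if the box is tipped by more than 0.25 rad (angle between box's own z axis and vertical above 0.25 rad).
It also fails if it takes over 40 s, if anything falls off the work surface, if the arm or the gripper's body presses on something with over 40 N, if the wrist force passes 120 N, or if a joint passes its speed limit or range.

## Working session

There is one attempt and no reset: what is moved stays moved. The work goes in short steps, Python scripts to look and compute and a tool call to move; the robot and the scene stay as the last step left them, time stands still between calls to the robot, and variables do not carry over. Pictures are saved under pics/ and viewed, at most 10 in all, crops included, and the job is handed in when it is done.

```bash
mkdir -p pics; ls; python3 - <<'E'
from plant import r, imaging
import cv2
for n in ("top","scene"):
    cv2.imwrite(f"pics/{n}0.png", imaging.snapshot(n)[:,:,::-1])
    p=imaging.camera_params(n); print(n,p)
s=r.read_state(); print(s)
E
```

```text
pics
plant.py
top {'K': array([[479.14639228,   0.        , 321.36179306],
       [  0.        , 479.14639228, 241.97956721],
       [  0.        ,   0.        ,   1.        ]]), 'world_from_camera': array([[-0.02229804,  0.99321729, -0.11411488,  0.48003774],
       [-0.99953775, -0.02450706, -0.01799158,  0.01904492],
       [-0.02066617,  0.11366095,  0.99330463,  0.93242445],
       [ 0.        ,  0.        ,  0.        ,  1.        ]])}
scene {'K': array([[507.83229812,   0.        , 315.57080192],
       [  0.        , 507.83229812, 235.60434254],
       [  0.        ,   0.        ,   1.        ]]), 'world_from_camera': array([[ 2.47224673e-01, -6.60942148e-01,  7.08544592e-01,
         1.21905783e+00],
       [ 9.68957719e-01,  1.67919963e-01, -1.81449235e-01,
        -1.48134143e-01],
       [ 9.48665733e-04,  7.31408479e-01,  6.81938954e-01,
         7.37200778e-01],
       [ 0.00000000e+00,  0.00000000e+00,  0.00000000e+00,
         1.00000000e+00]])}
{'time': 0.1, 'joint_pos': array([ 1.15450899e+00,  4.94110571e-01,  1.34607205e+00,  6.33938626e-08,
        1.30247447e+00, -9.55451598e-02]), 'qvel': array([-0.0013432 , -0.00129954, -0.00139147, -0.00021531,  0.00079788,
        0.00107153]), 'joint_efforts': array([ 1.18593081e-03, -8.83582950e+01, -3.84564722e+01, -1.94995905e-04,
        5.13851483e-03, -3.32645902e-05]), 'position': array([0.19693929, 0.59282686, 0.23076541]), 'ee_rot': array([-1.34751454e-04,  1.59684528e-01,  9.87167953e-01, -5.14878879e-04]), 'ft_force': array([-0.16012373, -0.19963537,  0.13412935]), 'wrist_torque': array([ 0.02993503, -0.01687203, -0.01068608]), 'grasp_force': 0.0, 'width': 0.08535913600277723}
```

View pics/top0.png

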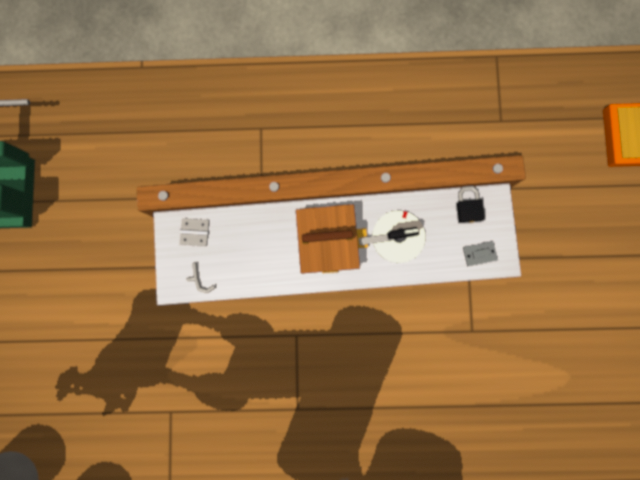

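View pics/scene0.png

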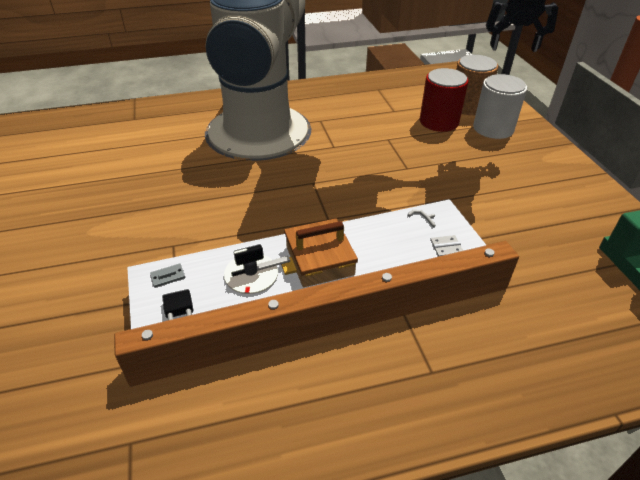

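The top view shows the shelf with corners at about (155,212), (512,184), (520,276), (158,304). The dial centre is near (399,236), the red mark at (405,215) and the handle from (303,238) to (356,234). The scene view agrees. Next I'll enlarge a crop to measure.

```bash
cat > h.py <<'E'
import numpy as np, cv2
from plant import r, imaging
def ray(name,u,v,z,p=None):
    p=p or imaging.camera_params(name); K=p["K"]; T=p["world_from_camera"]
    d=T[:3,:3]@np.array([(u-K[0,2])/K[0,0],-(v-K[1,2])/K[1,1],-1.]); o=T[:3,3]
    return o+d*(z-o[2])/d[2]
def proj(name,X,p=None):
    p=p or imaging.camera_params(name); T=p["world_from_camera"]
    c=T[:3,:3].T@(np.array(X)-T[:3,3]); u=p["K"]@np.array([c[0],-c[1],-c[2]]); return u[:2]/u[2]
E
python3 - <<'E'
from h import *
im=cv2.imread("pics/top0.png")
for c in [(155,212),(512,184),(520,276),(158,304)]: print(ray("top",*c,.06).round(4))
b,g,rr=[im[:,:,i].astype(int) for i in range(3)]
m=(rr>130)&(g<70)&(b<70); m[:, :370]=0; m[:,440:]=0
ys,xs=np.nonzero(m); print(xs.mean(),ys.mean(),len(xs))
cv2.imwrite("pics/crop0.png",cv2.resize(im[190:285,285:440],None,fx=5,fy=5,interpolation=cv2.INTER_CUBIC))
E
```

```text
[0.644 0.343 0.06 ]
[ 0.6791 -0.3189  0.06  ]
[ 0.5097 -0.3219  0.06  ]
[0.4741 0.3345 0.06  ]
404.5 214.0 8
```

View pics/crop0.png

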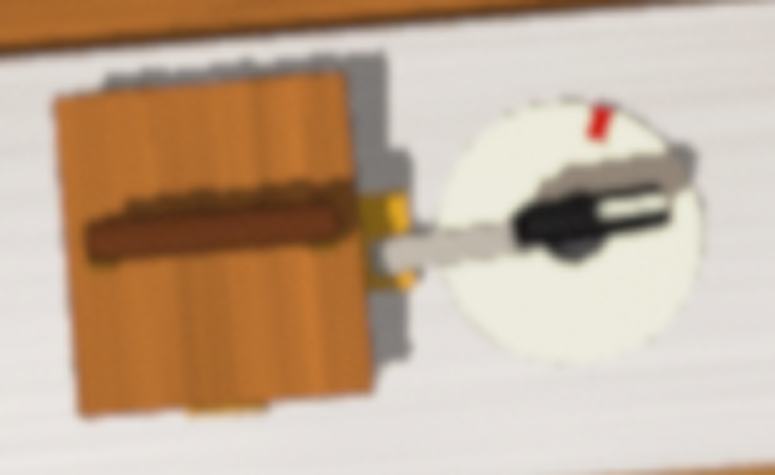

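The crop shows the dial centre at crop (572,231), the mark at (598,123), the grip bar from (516,228) to (668,205), and the handle from (88,240) to (352,220).

```bash
python3 - <<'E'
from h import *
f=lambda x,y,z: ray("top",285+(x-2)/5,190+(y-2)/5,z)
c=f(572,231,.07); print("dial",c)
mk=f(598,123,.07); d=mk-c; print("mark",mk,np.hypot(*d[:2]),np.arctan2(d[1],d[0]))
a=f(516,228,.126);b=f(668,205,.126);print("grip",a,b,(a+b)/2,np.arctan2(*(b-a)[1::-1]), np.linalg.norm(a-b))
a=f(88,240,.143);b=f(352,220,.143);print("handle",(a+b)/2,np.arctan2(*(b-a)[1::-1]),np.linalg.norm(a-b))
L=np.array([f(*q,.105) for q in [(55,98),(342,72),(373,392),(82,415)]]);print("box",L.mean(0))
print("shelf dir", np.arctan2(-.3189-.343,.6791-.644),np.arctan2(-.3219-.3345,.5097-.4741))
s=r.read_state()
from scipy.spatial.transform import Rotation as R
q=s["ee_rot"];M=R.from_quat([q[1],q[2],q[3],q[0]]).as_matrix();print(M.round(3))
print(M.T@(np.array([c[0],c[1],.25])-s["position"]))
T=imaging.camera_params("wrist")["world_from_camera"]; print((M.T@(T[:3,3]-s["position"])).round(3),(M.T@T[:3,:3]).round(2))
E
```

```text
dial [ 0.58689878 -0.10599088  0.07      ]
mark [ 0.62620999 -0.11701865  0.07      ] 0.04082870277979948 -0.2734952170062285
grip [ 0.58145386 -0.07902591  0.126     ] [ 0.58801441 -0.13060409  0.126     ] [ 0.58473413 -0.104815    0.126     ] -1.4442796012604977 0.05199374446662205
handle [0.58109285 0.02111595 0.143     ] -1.5195120665788193 0.08792441932685201
box [0.58145406 0.02380175 0.105     ]
shelf dir -1.517816792228327 -1.5166141876163934
[[-0.949  0.315 -0.   ]
 [ 0.315  0.949 -0.001]
 [ 0.    -0.001 -1.   ]]
[-0.59038725 -0.54025641 -0.01872214]
[ 0.077 -0.001 -0.142] [[-0.    0.95  0.3 ]
 [ 1.    0.    0.  ]
 [ 0.    0.3  -0.95]]
```

Careful with the scale: shifts go in shares of 0.75 m and turns go in shares of pi rad. That gives: -0.59 m / 0.75 = -0.7867, -0.54 m / 0.75 = -0.72, 1.123 rad / 3.1416 = 0.3575.

Request:
pendant(
  rows={"sx":[-0.7867, -0.7867, -0.7867, -0.7867, -0.7867, -0.7867, -0.7867, -0.7867, -0.7867, -0.7867, -0.7867, -0.7867], "sy":[-0.72, -0.72, -0.72, -0.72, -0.72, -0.72, -0.72, -0.72, -0.72, -0.72, -0.72, -0.72], "sz":[-0.0267, -0.0267, -0.0267, -0.0267, -0.0267, -0.0267, -0.0267, -0.0267, -0.0267, -0.0267, -0.0267, -0.0267], "yaw":[0.3575, 0.3575, 0.3575, 0.3575, 0.3575, 0.3575, 0.3575, 0.3575, 0.3575, 0.3575, 0.3575, 0.3575], "aperture":[0.06, 0.06, 0.06, 0.06, 0.06, 0.06, 0.06, 0.06, 0.06, 0.06, 0.06, 0.06]},
)

```text
time: 1.3
position: [0.4898, 0.0672, 0.2463]
ee_rot: [-0.0, 0.661, 0.75, -0.0]
ft_force: [1.0, 0.9, 1.2]
width: 0.06
grasp_force: 0.0
```

```bash
cat >> h.py <<'E'
from scipy.spatial.transform import Rotation as R
def tool():
    s=r.read_state(); q=s["ee_rot"]; return s,R.from_quat([q[1],q[2],q[3],q[0]]).as_matrix()
def togo(X,yaw):
    s,M=tool(); y=np.arctan2(M[1,1],M[0,1])
    print("t",s["time"],"pos",s["position"].round(4),"yaw",y.round(4),"shift",(M.T@(np.array(X)-s["position"])).round(4),"turn",round((y-yaw+np.pi/2)%np.pi-np.pi/2,4))
E
python3 -c "
from h import *
togo([.5869,-.106,.25],.127)"
```

```text
t 1.3 pos [0.4898 0.0672 0.2463] yaw 0.1268 shift [-0.1841  0.0745 -0.0037] turn -0.0002
```

Converted, -0.184 m / 0.75 = -0.2453, 0.074 m / 0.75 = 0.0987.

Request:
pendant(
  rows={"sx":[-0.2453, -0.2453, -0.2453, -0.2453, -0.2453, -0.2453, -0.2453], "sy":[0.0987, 0.0987, 0.0987, 0.0987, 0.0987, 0.0987, 0.0987], "sz":[-0.0053, -0.0053, -0.0053, -0.0053, -0.0053, -0.0053, -0.0053], "yaw":[0, 0, 0, 0, 0, 0, 0], "aperture":[0.06, 0.06, 0.06, 0.06, 0.06, 0.06, 0.06]},
)

```text
time: 2.0
position: [0.5854, -0.1031, 0.25]
ee_rot: [-0.001, 0.661, 0.751, -0.0]
ft_force: [-0.1, 0.6, -0.1]
width: 0.0598
grasp_force: 0.0
```

```bash
python3 - <<'E'
from h import *
import pickle
togo([.5869,-.106,.25],.127)
p=imaging.camera_params("wrist"); im=imaging.snapshot("wrist"); pickle.dump(p,open("w1.pkl","wb"))
cv2.imwrite("pics/w1.png",im[:,:,::-1])
print(proj("wrist",[.5869,-.106,.07],p))
E
```

```text
t 2.0 pos [ 0.5854 -0.1031  0.25  ] yaw 0.1273 shift [-0.003   0.0011 -0.    ] turn 0.0003
[324.25322672 212.65280868]
```

View pics/w1.png

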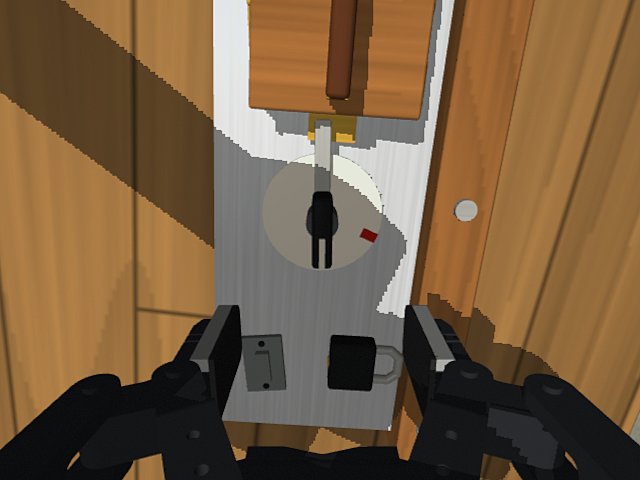

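The wrist view shows the dial spanning x 262–383 with its bottom at y 270, the mark at about (369,236), the grip bar top along x≈322 from y 192 to 268, and the hook tip at (323,122).

```bash
python3 - <<'E'
from h import *
import pickle
p=pickle.load(open("w1.pkl","rb")); im=cv2.imread("pics/w1.png").astype(int)
b,g,rr=im[:,:,0],im[:,:,1],im[:,:,2]
m=(rr>90)&(g<45)&(b<45); m[:200]=0;m[270:]=0;m[:,:345]=0;m[:,390:]=0
ys,xs=np.nonzero(m);print(len(xs),xs.mean(),ys.mean())
W=lambda u,v,z:ray("wrist",u,v,z,p)
for z in (.065,.07):
  l,rt,bo=W(262,212,z),W(383,212,z),W(322,270,z)
  # circle through three points
  A=np.array([2*(rt-l)[:2],2*(bo-l)[:2]]);c=np.linalg.solve(A,[rt[:2]@rt[:2]-l[:2]@l[:2],bo[:2]@bo[:2]-l[:2]@l[:2]])
  d=W(xs.mean(),ys.mean(),z)[:2]-c
  print(z,"c",c,"R",np.linalg.norm(l[:2]-c),"mark r",np.hypot(*d),"ang",np.arctan2(d[1],d[0]))
  print(z,"allmark extents", xs.min(),xs.max(),ys.min(),ys.max())
a=W(322.3,192,.126);e=W(321.7,268,.126);d=e-a;print("bar",(a+e)/2,np.linalg.norm(d),np.arctan2(d[1],d[0]))
h=W(323,123,.079);print("hook tip",h)
print("hook dir from c",np.arctan2(*(c-h[:2])[::-1]),np.linalg.norm(c-h[:2]))
# box lid front edge, shelf left edge
print("shelf left edge dir",np.arctan2(*(W(222,415,.06)-W(213.5,20,.06))[1::-1]))
print("box front edge",W(249,106,.105),W(418,119,.105))
print("handle end",W(338,98,.143))
E
```

```text
127 368.4724409448819 235.09448818897638
0.065 c [ 0.58577596 -0.10820624] R 0.04863816831462862 mark r 0.04168939551943646 ang -0.31971464962385215
0.065 allmark extents 360 376 229 241
0.07 c [ 0.58561769 -0.10698204] R 0.04789418315679552 mark r 0.04105170103832793 ang -0.31971464962385593
0.07 allmark extents 360 376 229 241
bar [ 0.58502798 -0.10509785  0.126     ] 0.052433576999747655 -1.4512897246183123
hook tip [ 0.57715123 -0.03802868  0.079     ]
hook dir from c -1.448622471556243 0.06947120308362224
shelf left edge dir -1.4979100941854335
box front edge [ 0.52762744 -0.03271753  0.105     ] [ 0.6388515  -0.02674925  0.105     ]
handle end [ 0.58346246 -0.02146362  0.143     ]
```

```bash
python3 -c "
from h import *
togo([.5857,-.1055,.097],.122)"
```

```text
t 2.05 pos [ 0.5854 -0.1028  0.2502] yaw 0.1279 shift [-0.0027  0.      0.1532] turn 0.0059
```

Converted, 0.153 m / 0.75 = 0.204, 0.135 m / 0.75 = 0.18, 0.005 rad / 3.1416 = 0.0016.

Request:
pendant(
  rows={"sx":[-0.004, -0.004, -0.004, -0.004, -0.004, -0.004, -0.004, -0.004, -0.004, -0.004], "sy":[0, 0, 0, 0, 0, 0, 0, 0, 0, 0], "sz":[0.0667, 0.1333, 0.18, 0.204, 0.204, 0.204, 0.204, 0.204, 0.204, 0.204], "yaw":[0.0016, 0.0016, 0.0016, 0.0016, 0.0016, 0.0016, 0.0016, 0.0016, 0.0016, 0.0016], "aperture":[0.05, 0.05, 0.05, 0.05, 0.05, 0, 0, 0, 0, 0]},
)

```text
time: 3.05
position: [0.5859, -0.1069, 0.0991]
ee_rot: [0.0, 0.663, 0.749, -0.0]
ft_force: [-9.9, -0.0, 15.2]
width: 0.0128
grasp_force: 59.4
```

```bash
python3 -c "
from h import *
togo([.5857,-.1055,.097],.122)"
```

```text
t 3.05 pos [ 0.5859 -0.1069  0.0991] yaw 0.1222 shift [ 0.0014 -0.      0.0021] turn 0.0002
```

Converted, -1.145 rad / 3.1416 = -0.3645.

Request:
pendant(
  rows={"sx":[0, 0, 0, 0, 0, 0, 0, 0, 0, 0, 0, 0], "sy":[0, 0, 0, 0, 0, 0, 0, 0, 0, 0, 0, 0], "sz":[0, 0, 0, 0, 0, 0, 0, 0, 0, 0, 0, 0], "yaw":[-0.0382, -0.0796, -0.121, -0.1623, -0.2037, -0.2451, -0.2865, -0.3279, -0.3501, -0.3645, -0.3645, -0.3645], "aperture":[0, 0, 0, 0, 0, 0, 0, 0, 0, 0, 0, 0]},
)

```text
time: 4.25
position: [0.5862, -0.1066, 0.099]
ee_rot: [0.0, 0.151, 0.989, 0.0]
ft_force: [-7.2, 2.7, 13.6]
width: 0.0127
grasp_force: 59.4
```

```bash
python3 -c "
from h import *
togo([.5857,-.1055,.097],1.266)
for n in ('top','wrist'): cv2.imwrite(f'pics/{n}2.png',imaging.snapshot(n)[:,:,::-1])"
```

```text
t 4.25 pos [ 0.5862 -0.1066  0.099 ] yaw 1.2672 shift [0.0008 0.0009 0.002 ] turn 0.0012
```

View pics/wrist2.png

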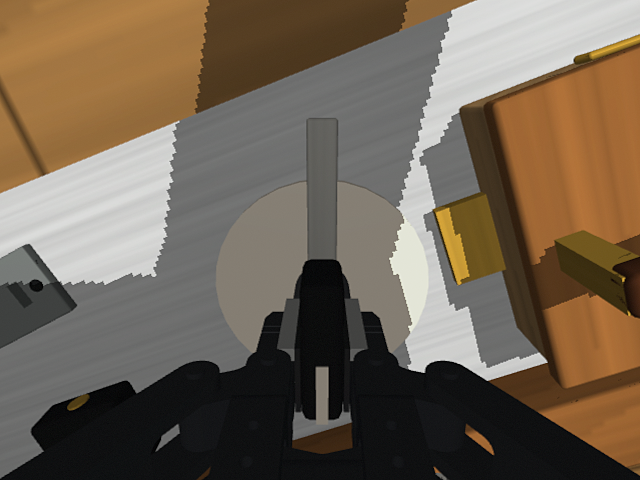

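The grip is aligned with the bar and the hook bar has swung clear of the keeper. The mark is hidden by the fingers, so I'll release, rise and check.

Converted, -0.15 m / 0.75 = -0.2, -0.04 m / 0.75 = -0.0533.

Request:
pendant(
  rows={"sx":[0, 0, 0, 0, 0, 0, 0, 0], "sy":[0, 0, 0, 0, 0, 0, 0, 0], "sz":[0, 0, 0, -0.0533, -0.12, -0.1733, -0.2, -0.2], "yaw":[0, 0, 0, 0, 0, 0, 0, 0], "aperture":[0.04, 0.04, 0.04, 0.04, 0.06, 0.06, 0.06, 0.06]},
)

```text
time: 5.15
position: [0.5879, -0.1072, 0.2508]
ee_rot: [0.003, 0.151, 0.988, -0.0]
ft_force: [0.4, 0.6, -0.8]
width: 0.0599
grasp_force: 0.0
```

```bash
python3 - <<'E'
from h import *
import pickle
togo([.5857,-.1055,.25],1.266)
p=imaging.camera_params("wrist"); im=imaging.snapshot("wrist"); pickle.dump(p,open("w3.pkl","wb"))
cv2.imwrite("pics/w3.png",im[:,:,::-1])
x,y=proj("wrist",[.5857,-.106,.07],p).astype(int); print(x,y)
cv2.imwrite("pics/w3c.png",cv2.resize(im[y-100:y+100,x-100:x+100,::-1],None,fx=3,fy=3,interpolation=cv2.INTER_CUBIC))
E
```

```text
t 5.15 pos [ 0.5879 -0.1072  0.2508] yaw 1.267 shift [0.0026 0.001  0.0008] turn 0.001
324 205
```

View pics/w3c.png

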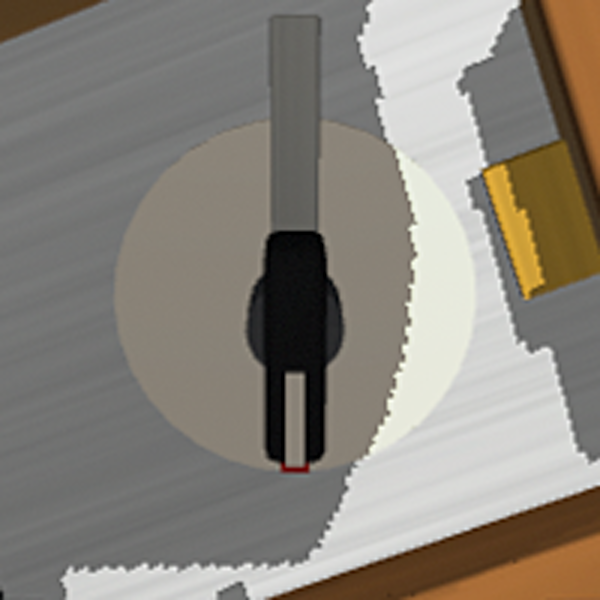

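The red mark at crop (295,468) lies exactly in line with the white stripe and pointer (x≈295), so the knob is set. Now for the handle.

```bash
python3 -c "
from h import *
togo([.5805,.0230,.25],.053)"
```

```text
t 5.2 pos [ 0.587  -0.107   0.2487] yaw 1.267 shift [ 0.0451  0.1221 -0.0014] turn 1.214
```

Converted, 0.122 m / 0.75 = 0.1627, 0.045 m / 0.75 = 0.06, 1.214 rad / 3.1416 = 0.3864.

Request:
pendant(
  rows={"sx":[0.06, 0.06, 0.06, 0.06, 0.06, 0.06, 0.06, 0.06, 0.06, 0.06, 0.06], "sy":[0.1627, 0.1627, 0.1627, 0.1627, 0.1627, 0.1627, 0.1627, 0.1627, 0.1627, 0.1627, 0.1627], "sz":[-0.0013, -0.0013, -0.0013, -0.0013, -0.0013, -0.0013, -0.0013, -0.0013, -0.0013, -0.0013, -0.0013], "yaw":[0.3864, 0.3864, 0.3864, 0.3864, 0.3864, 0.3864, 0.3864, 0.3864, 0.3864, 0.3864, 0.3864], "aperture":[0.06, 0.06, 0.06, 0.06, 0.06, 0.06, 0.06, 0.06, 0.06, 0.06, 0.06]},
)

```text
time: 6.3
position: [0.5796, 0.0231, 0.2474]
ee_rot: [-0.001, 0.687, 0.726, -0.0]
ft_force: [0.1, -0.8, 0.4]
width: 0.0597
grasp_force: 0.0
```

```bash
python3 - <<'E'
from h import *
p=imaging.camera_params("wrist"); im=imaging.snapshot("wrist")
togo([.5805,.0230,.12],.053)
import pickle; pickle.dump(p,open("w4.pkl","wb"))
cv2.imwrite("pics/w4.png",im[:,:,::-1])
E
```

```text
t 6.35 pos [0.5797 0.023  0.2476] yaw 0.0548 shift [-1.000e-04  1.000e-03  1.276e-01] turn 0.0018
```

View pics/w4.png

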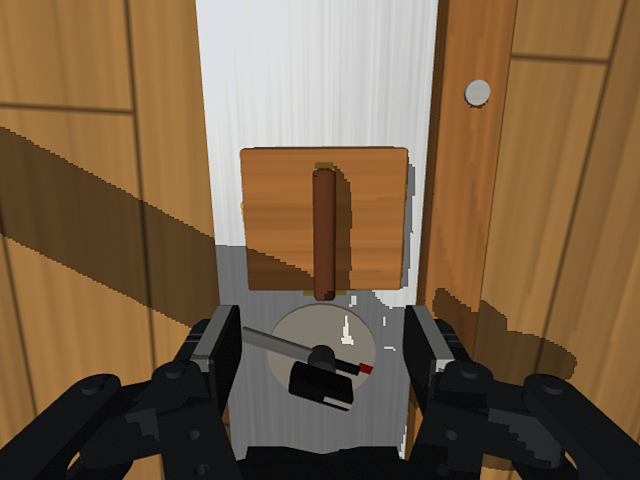

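The handle bar runs from (324,169) to (325,300), centred between the fingers, and the pointer tip touches the mark at (365,369).

```bash
python3 - <<'E'
from h import *
import pickle
p=pickle.load(open("w4.pkl","rb"))
a=ray("wrist",324,169.5,.149,p);b=ray("wrist",325,299,.146,p);print(a,b,(a+b)/2,np.arctan2(*(a-b)[1::-1])-np.pi/2)
togo([*((a+b)/2)[:2],.12],.053)
E
```

```text
[0.57785762 0.06525241 0.149     ] [ 0.58315176 -0.0174139   0.146     ] [0.58050469 0.02391926 0.1475    ] 0.06395495526675221
t 6.35 pos [0.5797 0.023  0.2476] yaw 0.0548 shift [0.0008 0.001  0.1276] turn 0.0018
```

Converted, 0.127 m / 0.75 = 0.1693, 0.115 m / 0.75 = 0.1533.

Request:
pendant(
  rows={"sx":[0.0013, 0.0013, 0.0013, 0.0013, 0.0013, 0.0013, 0.0013, 0.0013, 0.0013, 0.0013, 0.0013], "sy":[0.0013, 0.0013, 0.0013, 0.0013, 0.0013, 0.0013, 0.0013, 0.0013, 0.0013, 0.0013, 0.0013], "sz":[0.0667, 0.12, 0.1533, 0.1693, 0.1693, 0.1693, 0.1693, 0.1693, 0.1693, 0.1693, 0.1693], "yaw":[0, 0, 0, 0, 0, 0, 0, 0, 0, 0, 0], "aperture":[0.06, 0.06, 0.06, 0.06, 0.06, 0, 0, 0, 0, 0, 0]},
)

```text
time: 7.45
position: [0.5812, 0.0241, 0.1222]
ee_rot: [0.001, 0.688, 0.726, 0.0]
ft_force: [-3.2, -0.1, 8.3]
width: 0.0124
grasp_force: 62.1
```

Converted, -0.102 m / 0.75 = -0.136, -0.098 m / 0.75 = -0.1307.

Request:
pendant(
  rows={"sx":[0, 0, 0, 0, 0, 0, 0, 0, 0, 0, 0, 0], "sy":[0, 0, 0, 0, 0, 0, 0, 0, 0, 0, 0, 0], "sz":[-0.0067, -0.02, -0.036, -0.0533, -0.0707, -0.088, -0.1053, -0.12, -0.1307, -0.136, -0.136, -0.136], "yaw":[0, 0, 0, 0, 0, 0, 0, 0, 0, 0, 0, 0], "aperture":[0, 0, 0, 0, 0, 0, 0, 0, 0, 0, 0, 0]},
)

```text
time: 8.65
position: [0.5806, 0.0241, 0.2229]
ee_rot: [-0.0, 0.688, 0.726, -0.0]
ft_force: [0.1, 0.2, -3.1]
width: 0.0126
grasp_force: 60.6
```

Request:
pendant(
  rows={"sx":[0, 0, 0, 0, 0], "sy":[0, 0, 0, 0, 0], "sz":[0, 0, 0, 0, 0], "yaw":[0, 0, 0, 0, 0], "aperture":[0, 0, 0, 0, 0]},
)

```text
time: 9.15
position: [0.5809, 0.0241, 0.2232]
ee_rot: [-0.0, 0.688, 0.726, -0.0]
ft_force: [-0.2, 0.3, -2.6]
width: 0.0128
grasp_force: 60.6
```

```bash
python3 - <<'E'
from h import *
im=imaging.snapshot("scene"); cv2.imwrite("pics/s5.png",im[:,:,::-1])
cv2.imwrite("pics/s5c.png",cv2.resize(im[120:360,100:420,::-1],None,fx=2.4,fy=2.4,interpolation=cv2.INTER_CUBIC))
E
```

```text
(no output)
```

View pics/s5c.png

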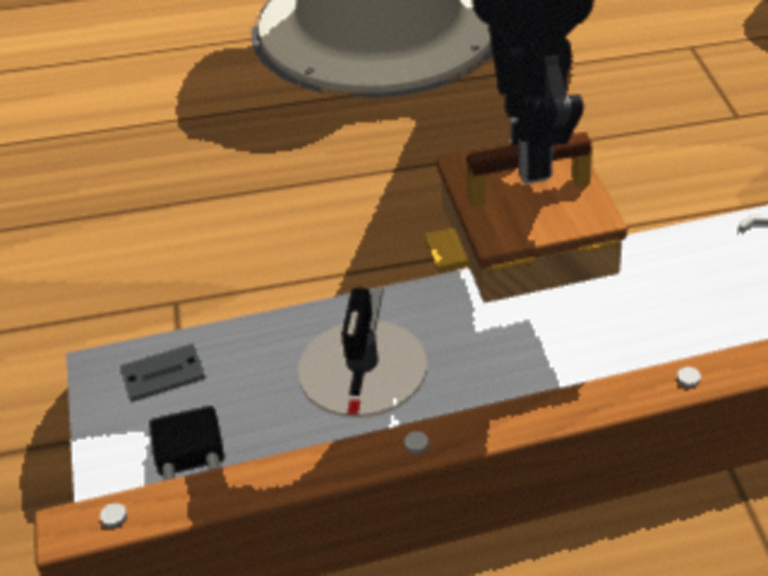

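The box is held level by its handle above the shelf, and the pointer tip at (355,390) sits on the red mark at (354,406). I'm handing in.

```bash
python3 -c "
from plant import r, imaging
print(r.hand_in())"
```

```text
the job is handed in; nothing more can be done
None
```

The knob is set with its pointer at the red mark, the box is held level by its handle about 10 cm above the shelf, and the job is handed in; no verdict was returned.

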